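Find the brake lever that goes firm

ROBOT

A 7-joint arm with a two-finger parallel gripper is mounted at the origin on a cart in front of the work surface, level with it; the furniture and walls round the work are solid. World frame = base frame: x ahead of the robot, y to its left, z up, the work surface at z = 0. Lengths are in m, angles in degrees, forces in N, time in s.
With the tool pointing down it reaches from about 0.4 to 0.85 m from the base axis. Payload 4.4 kg.
Tool frame: the origin (TCP) lies on the front face of the gripper's body, between the roots of the fingers; the fingertips stand 97 mm ahead of it and the grasp point (between the pads) lies 78 mm ahead of it; z points along the fingers, y is the line along which they close (so a half turn about z gives the same grasp; the last joint's range is limited). The gripper opens to 94 mm and grips with 3 to 60 N. Pads are 16 mm wide; open, the fingers measure 119 mm over their backs; the gripper's body (75 mm by 177 mm) begins 78 mm behind the grasp point.
Start: joints at [71.287, 36.005, 2.206, 86.941, -1.547, 57.084, -1.146], TCP at [0.168, -0.628, 0.303] pointing down, gripper open.
Joint ranges: [-175.42, 175.42], [-21.48, 121.26], [-71.46, 75.88], [10.55, 141.38], [-63.04, 243.04], [13.31, 113.54], [-168.57, 168.57]. Speed limits (degrees/s): [147.25, 147.25, 180, 180, 180, 180, 180].

INTERFACE

Orientations are given as [roll, pitch, yaw] about the fixed x, y, z axes, in that order (R = Rz(yaw) Ry(pitch) Rx(roll)).
In Python, from plant import * gives the robot as it stands. The module is installed in compiled form; this text tells all that it offers.
- The arm moves only by the shell command python3 -m crank 'ROWS' [FORCE]. ROWS is JSON, a list of rows, each a list of 3 entries, a list of its own where there are three numbers: the turn, a rotation vector about the tool's x, y, z in degrees, then the shift along the tool's x, y, z in mm, then the opening, from -1 (shut) to 1 (fully open). In form: [[[rx, ry, rz], [dx, dy, dz], claw], ...]. A call has 1 to 8 rows; each row is the pose to reach, as a shift and turn from the pose commanded when the call began, along the tool's axes at that moment; what a row does not reach only later rows make up. A row lasts 1/10 s, in which the tool goes at most 50 mm and 8.59 degrees, less where a joint would pass 70% of its speed; a pose out of reach is approached as far as the arm can. A call with a gripper value outside its range is refused whole. The fingers move at their own pace and stop on an object; FORCE is the grip in N (left out, the last holds). Time passes only in rows, so rows that repeat a pose let the fingers close. It gives the time, the measured TCP pose, the force, the opening and the grip force at its end, in the units of the state.
- sense(): the state, without advancing time (a new reading comes with each control period).
- capture(name): name is "scene" or "side" or "wrist"; returns the picture (480x640x3 uint8, red, green, blue); there is no depth.
- camera_info(name): a dict with "vertical_fov" (degrees; the focal length in pixels is half the picture's height over the tangent of half this angle, whatever the lens; pixels are square), "cx", "cy" (the principal point, pixels), "rvec" (rotation vector, rad) and "tvec" (3), from world to camera coordinates, as OpenCV has them. Camera axes: x right, y down, z forward; pixel columns grow to the right and rows downward; lengths in m; the calibration is good to about 2 mm. A picture is of the moment at which its call begins: read the wrist's pose just before it. camera_info takes no time and is no camera call; for the wrist camera it gives the pose at the moment of the call.
- finish_job(): hands the job in; it is judged then, once.
The state is a dict: "t": time; "qpos": joint angles; "joint_velocities": joint speeds; "effort": joint torques, N m; "ee_pos": TCP position; "tool_rot": TCP orientation; "wrist_force": force on the tool from outside, world axes, zero at the start; "ft_torque": the same for the moment, N m; "gripper_width": finger opening in m; "gripper_force": force on a finger pad.
Only numpy, scipy, OpenCV 4.12 (cv2) and the standard library are available. Lean on these libraries where they do the work, as an engineer would, in place of code of your own. Each camera call takes 0.05 s, during which the arm holds its last target. There are 200 camera calls.

TASK

Two hand-brake units have just been bled on the bench, outlets plugged; one still has air in it. Try both levers, pressing each in toward its grip as far as it goes with the backs or tips of the fingers: the one with air comes all the way to its grip and is let out again, the sound one stops short of it. Finish while holding the sound lever in, pressed firmly against its stop but not forced; touch the levers only on their outer side, pinch nothing, and leave the grips and the loose things alone.

Things in the scene. Friction and masses are not known exactly. Their poses are not given: they have to be found in the camera images.
- brake_a: one of two identical hydraulic hand-brake units fixed on the bench, 255 mm long, 145 mm high: base plate and post, level bar 100 mm above the bench (rubber grip 32 mm thick on it), black master cylinder with oblong reservoir at its -y end, lever in front of the rubber grip. Origin on the bench under mid-bar; y along the bar from reservoir to the grip's free end, z up, x square to the bar: the lever is pressed toward +x
- brake_a_pivot (a point): the lever's pivot axis (vertical), at mid-height of the blade, 100 mm above the bench; 45 mm in front of the bar's axis
- brake_a_press (a point): a good place to press: on the outer face of the blade (side away from the grip), 100 mm from the pivot; moves with the lever. The blade is plain aluminium, 15 mm tall (92 to 108 mm above the bench), 9 mm thick, gently curved, with free air above and below it and in front
- brake_a_tip (a point): centre of the 17 mm ball at the free end of the blade, 138 mm from the pivot; moves with the lever. At rest the blade stands about 49 mm clear of the grip there
- brake_a_lever (a joint): lever angle about the vertical pivot, rad: 0 = out at rest, grows as the blade nears the grip (10 mm per 0.1 rad at the press point). A return spring gives 2 N at rest to 4 N at 0.35 there and brings it out again. A sound unit meets a solid stop at 0.165, the ball end 26 mm short of the grip; one with air feels the same but goes on to 0.355, its ball end on the grip
- brake_b: one of two identical hydraulic hand-brake units fixed on the bench, 255 mm long, 145 mm high: base plate and post, level bar 100 mm above the bench (rubber grip 32 mm thick on it), black master cylinder with oblong reservoir at its -y end, lever in front of the rubber grip. Origin on the bench under mid-bar; y along the bar from reservoir to the grip's free end, z up, x square to the bar: the lever is pressed toward +x
- brake_b_pivot (a point): the lever's pivot axis (vertical), at mid-height of the blade, 100 mm above the bench; 45 mm in front of the bar's axis
- brake_b_press (a point): a good place to press: on the outer face of the blade (side away from the grip), 100 mm from the pivot; moves with the lever. The blade is plain aluminium, 15 mm tall (92 to 108 mm above the bench), 9 mm thick, gently curved, with free air above and below it and in front
- brake_b_tip (a point): centre of the 17 mm ball at the free end of the blade, 138 mm from the pivot; moves with the lever. At rest the blade stands about 49 mm clear of the grip there
- brake_b_lever (a joint): lever angle about the vertical pivot, rad: 0 = out at rest, grows as the blade nears the grip (10 mm per 0.1 rad at the press point). A return spring gives 2 N at rest to 4 N at 0.35 there and brings it out again. A sound unit meets a solid stop at 0.165, the ball end 26 mm short of the grip; one with air feels the same but goes on to 0.355, its ball end on the grip
- tape: roll of masking tape lying flat, 56 mm in diameter, 19 mm high; bystander, origin under its centre
- pliers: flat-nosed pliers with blue handles lying flat, 52 x 162 x 13 mm, long along their y; bystander, origin under the middle
- ring: brass ring lying flat, 64 mm in diameter, 12 mm high; bystander, origin under its centre

How it is judged:
By the outcome, as a careful person would: the job done as asked, in the order asked, and still so for the second after the job is handed in, while the arm keeps its last pose, push and grip.
It also fails if it takes over 58 s, if anything falls off the work surface, if the arm or the gripper's body presses on something with over 40 N, if the wrist force passes 120 N, or if a joint passes its speed limit or range.

## Working session

There is one attempt and no reset: what is moved stays moved. The work goes in short steps, Python scripts to look and compute and a shell command to move; the robot and the scene stay as the last step left them, time stands still between calls to the robot, and variables do not carry over. Pictures are saved under pics/ and viewed, at most 10 in all, crops included, and the job is handed in when it is done.

```bash
mkdir -p pics; python3 - <<'E'
from plant import *
import cv2
s=sense();print(s['t'],s['ee_pos'],s['tool_rot'],s['gripper_width'],s['wrist_force'])
for n in("scene","side"):
    cv2.imwrite(f"pics/{n}0.png",capture(n)[:,:,::-1]);print(n,camera_info(n))
E
```

```text
0.0 [ 0.1675365  -0.62754751  0.30177069] [-1.79895177e+02  2.24119506e-03  1.49447411e+01] 0.0938672933353227 [ 0.16665539 -0.03695335  0.31366004]
scene {'vertical_fov': 44.37212372377735, 'cx': 317.3816962012159, 'cy': 244.8517375903635, 'rvec': array([ 0.80725601, -2.67727672,  0.95347286]), 'tvec': array([0.39129553, 0.2547777 , 1.17136114])}
side {'vertical_fov': 50.257033068597096, 'cx': 315.9771925415743, 'cy': 239.67954067153673, 'rvec': array([ 0.74465307, -2.50738264,  1.20231371]), 'tvec': array([0.39040672, 0.21254715, 0.89707154])}
```

View pics/scene0.png

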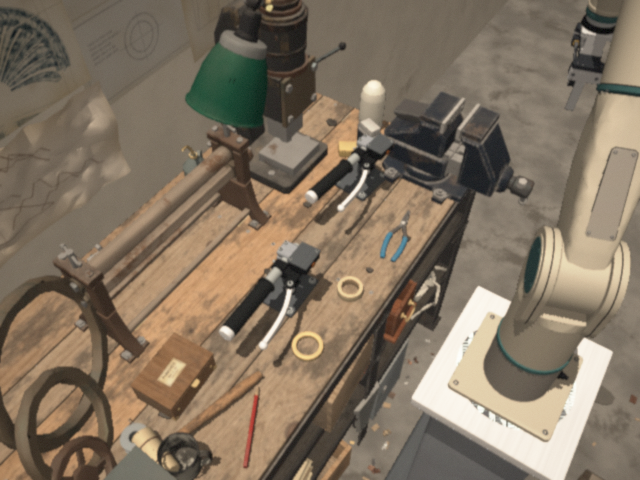

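View pics/side0.png

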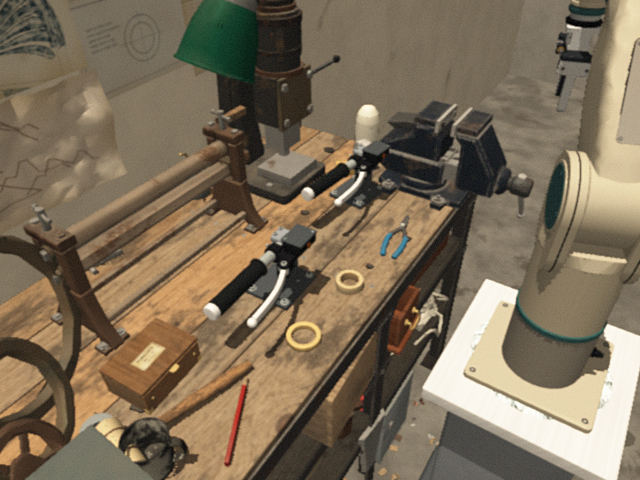

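The scene view shows the near unit (ball ≈ (264,346), grip end ≈ (227,333)) and the far unit (ball ≈ (341,207), grip end ≈ (309,199)). In the side view the balls are at (253,322) and (339,201). The rings and pliers lie on the robot side.

```bash
cat > h.py <<'E'
import numpy as np, cv2
from plant import *
def cam(n):
    i=camera_info(n);f=240/np.tan(np.radians(i['vertical_fov'])/2)
    K=np.array([[f,0,i['cx']],[0,f,i['cy']],[0,0,1]]);R=cv2.Rodrigues(np.array(i['rvec']))[0]
    return K,R,np.array(i['tvec'])
def onz(n,uv,z):
    K,R,t=cam(n);d=R.T@np.linalg.inv(K)@[*uv,1];c=-R.T@t
    return c+d*(z-c[2])/d[2]
def proj(n,p):
    K,R,t=cam(n);q=K@(R@np.array(p)+t);return q[:2]/q[2]
E
python3 - <<'E'
from h import *
np.set_printoptions(precision=3,suppress=True)
P={'Ntip':((264,346),(253,322)),'Ngripend':((227,333),(211,310)),'Ftip':((341,207),(339,201)),'Fgripend':((309,199),(307,193))}
for k,(a,b) in P.items(): print(k,onz("scene",a,.1),onz("side",b,.1))
for k,a in {'ring1':(350,288),'ring2':(307,346),'plN':(405,215),'plS':(390,255)}.items(): print(k,onz("scene",a,.01))
for n in("scene","side"):
    im=capture(n); 
    a=im[225:365,190:340] if n=="scene" else im[215:345,190:340]; b=im[115:225,290:410]
    cv2.imwrite(f"pics/z_{n}.png",np.hstack([cv2.resize(x,(400,400*x.shape[0]//x.shape[1]),interpolation=2)[:360] if 0 else cv2.resize(x,(400,360),interpolation=2) for x in(a,b)])[:,:,::-1])
E
```

```text
Ntip [0.411 0.268 0.1  ] [0.415 0.267 0.1  ]
Ngripend [0.486 0.285 0.1  ] [0.492 0.284 0.1  ]
Ftip [ 0.478 -0.109  0.1  ] [ 0.48  -0.111  0.1  ]
Fgripend [ 0.551 -0.09   0.1  ] [ 0.557 -0.1    0.1  ]
ring1 [0.376 0.012 0.01 ]
ring2 [0.374 0.183 0.01 ]
plN [ 0.377 -0.245  0.01 ]
plS [ 0.347 -0.117  0.01 ]
```

View pics/z_scene.png

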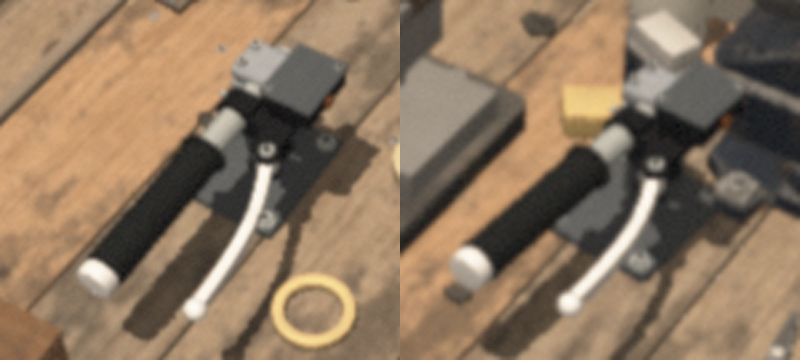

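The zoom gives near ball (263,345) and pivot bolt (290,283), and far ball (341,207) and pivot bolt (366.5,165.4). Both levers are at rest.

```bash
python3 - <<'E'
from h import *
np.set_printoptions(precision=3,suppress=True)
for k,t,g,p in(('N',(263.1,344.8),(226.8,332.7),(289.8,283.3)),('F',(341,206.7),(311,196.9),(366.5,165.4))):
    T=onz("scene",t,.1);G=onz("scene",g,.1)
    for z in(.108,.115):
        Pv=onz("scene",p,z);d=T-Pv;print(k,z,T,G,Pv,np.hypot(*d[:2]))
    # pivot->tip offset in unit frame: grip axis direction from pivot & grip end: pivot 45 in front of the axis
    # choose yaw s.t. (G-Pv).x = .045
    e=(G-Pv)[:2];L=np.hypot(*e);yaw=np.arctan2(e[1],e[0])-np.arccos(.045/L)
    print('yaw',np.degrees(yaw)); R=np.array([[np.cos(yaw),-np.sin(yaw)],[np.sin(yaw),np.cos(yaw)]])
    print('tip local rel pivot',R.T@d[:2],'gripend local',R.T@e)
E
```

```text
N 0.108 [0.414 0.267 0.1  ] [0.487 0.285 0.1  ] [0.45  0.13  0.108] 0.14210458507637858
N 0.115 [0.414 0.267 0.1  ] [0.487 0.285 0.1  ] [0.447 0.134 0.115] 0.13753456852329599
yaw 2.008433817823686
tip local rel pivot [-0.028  0.135] gripend local [0.045 0.149]
F 0.108 [ 0.479 -0.11   0.1  ] [ 0.551 -0.097  0.1  ] [ 0.495 -0.249  0.108] 0.1405465584305065
F 0.115 [ 0.479 -0.11   0.1  ] [ 0.551 -0.097  0.1  ] [ 0.492 -0.243  0.115] 0.13350862811056824
yaw -5.600169651026391
tip local rel pivot [-0.026  0.131] gripend local [0.045 0.15 ]
```

```bash
cat >> h.py <<'E'
from scipy.spatial.transform import Rotation as Ro
def togo(p,yaw):
    s=sense();R=Ro.from_euler('xyz',s['tool_rot'],degrees=True)
    T=Ro.from_euler('xyz',[180,0,yaw],degrees=True)
    print('turn',np.round((R.inv()*T).as_rotvec(degrees=True),1),'shift mm',np.round(1000*R.inv().apply(np.array(p)-s['ee_pos']),1))
U={'F':((.494,-.246),-5.6),'N':((.449,.132),2.0)}
def at(u,lx,ly,z):
    (x,y),a=U[u];c,s=np.cos(np.radians(a)),np.sin(np.radians(a))
    return [x+c*lx-s*ly,y+s*lx+c*ly,z],90+a
E
python3 - <<'E'
from h import *
print(at('F',-.07,.1,.3)); togo([.168,-.628,.4],15);togo(*at('F',-.07,.1,.4)); togo(*at('F',-.07,.1,.3))
print(onz('scene',(440,100),.15),onz('scene',(480,110),.15),onz('scene',(465,200),0))
E
```

```text
([np.float64(0.43409237197718675), np.float64(-0.13964645701867642), 0.3], 84.4)
turn [-0.1 -0.  -0.1] shift mm [  0.4   0.2 -97.9]
turn [ -0.1  -0.  -69.5] shift mm [ 383.4 -403.   -97.4]
turn [ -0.1  -0.  -69.5] shift mm [ 383.4 -402.9    2.6]
[ 0.44208482 -0.5176457   0.15      ] [ 0.34214452 -0.53678375  0.15      ] [ 0.2793054  -0.38174447  0.        ]
```

```bash
python3 -m crank '[[[0,0,0],[0,0,-45],-1],[[0,0,-4],[10,-10,-90],-1],[[0,0,-12],[40,-40,-110],-1],[[0,0,-20],[70,-70,-110],-1],[[0,0,-28],[100,-100,-110],-1],[[0,0,-36],[130,-130,-110],-1],[[0,0,-44],[160,-165,-110],-1],[[0,0,-52],[190,-200,-110],-1]]' 15; python3 -c "
from h import *
togo(*at('F',-.07,.1,.3))"
```

```text
t: 1.0
ee_pos: [0.3001, -0.384, 0.4127]
tool_rot: [180.0, 0.0, 67.3]
wrist_force: [1.1, 0.2, 0.8]
gripper_width: 0.0334
gripper_force: 0.0
turn [  0.    0.  -17.1] shift mm [277.2  29.1 112.7]
```

```bash
python3 -m crank '[[[0,0,-4],[45,5,0],-1],[[0,0,-8],[90,9,0],-1],[[0,0,-12],[135,14,0],-1],[[0,0,-17],[180,20,20],-1],[[0,0,-17],[225,25,50],-1],[[0,0,-17],[260,29,80],-1],[[0,0,-17],[277,29,112],-1],[[0,0,-17],[277,29,112],-1]]'; python3 - <<'E'
from h import *
togo(*at('F',-.07,.1,.180))
print(sense()['wrist_force'])
cv2.imwrite("pics/w1.png",capture("wrist")[:,:,::-1])
print(proj("wrist",at('F',-.028,.135,.1)[0]),proj("wrist",at('F',0,0,.115)[0]),)
E
```

```text
t: 1.8
ee_pos: [0.4337, -0.1392, 0.2977]
tool_rot: [-179.6, -0.2, 84.3]
wrist_force: [-0.2, -0.4, 1.2]
gripper_width: 0.0006
gripper_force: 0.0
turn [-0.4 -0.2 -0.1] shift mm [ -0.8   1.2 117.7]
[-0.17763661 -0.36344258  1.18717236]
[381.16439357 184.47674645] [416.35525592 376.16257436]
```

View pics/w1.png

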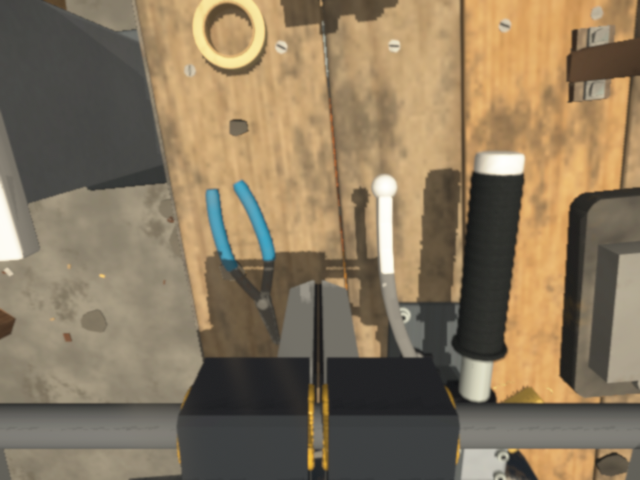

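The ball is at (385,187), within 4 px of the prediction. The grip runs from (498,165) to (478,385), and the path down is clear.

```bash
python3 - <<'E'
from h import *
a=onz("wrist",(498,165),.1);b=onz("wrist",(478,385),.1);print(a,b,np.degrees(np.arctan2(-(a-b)[0],(a-b)[1])))
t=onz("wrist",(385,187),.1);q=onz("wrist",(384,240),.1);print(t,q)
E
python3 -m crank '[[[0,0,0],[0,0,40],-1],[[0,0,0],[0,0,80],-1],[[0,0,0],[0,0,117],-1],[[0,0,0],[0,0,117],-1],[[0,0,0],[0,5,117],-1],[[0,0,0],[0,10,117],-1],[[0,0,0],[0,10,117],-1],[[0,0,0],[0,10,117],-1]]'
```

```text
[ 0.55577379 -0.10385103  0.1       ] [ 0.54302745 -0.26868011  0.1       ] -4.421920469997059
[ 0.48172837 -0.11084077  0.1       ] [ 0.47892192 -0.14723779  0.1       ]
t: 2.65
ee_pos: [0.4456, -0.1438, 0.1851]
tool_rot: [179.8, 0.0, 83.9]
wrist_force: [-0.1, -0.3, 0.6]
gripper_width: 0.0004
gripper_force: 0.0
```

```bash
python3 -m crank '[[[0,0,0],[0,0,8],-1],[[0,0,0],[0,5,8],-1],[[0,0,0],[0,10,8],-1],[[0,0,0],[0,13,8],-1],[[0,0,0],[0,16,8],-1],[[0,0,0],[0,19,8],-1],[[0,0,0],[0,22,8],-1],[[0,0,0],[0,22,8],-1]]'; python3 -c "
from h import *
print(sense()['ee_pos'],sense()['wrist_force'])"
```

```text
t: 3.45
ee_pos: [0.4664, -0.1452, 0.1754]
tool_rot: [-179.9, -0.0, 84.0]
wrist_force: [-2.5, 2.1, -0.5]
gripper_width: 0.0005
gripper_force: 1.3
[ 0.46636061 -0.14522125  0.17541783] [-2.5474076   2.05108223 -0.47364985]
```

```bash
python3 -m crank '[[[0,0,0],[0,3,0],-1],[[0,0,0],[0,6,0],-1],[[0,0,0],[0,9,0],-1],[[0,0,0],[0,11,0],-1],[[0,0,0],[0,13,0],-1],[[0,0,0],[0,13,0],-1]]'; python3 -m crank '[[[0,0,0],[0,1.5,0],-1],[[0,0,0],[0,3,0],-1],[[0,0,0],[0,3,0],-1]]'
```

```text
t: 4.05
ee_pos: [0.4796, -0.1466, 0.1756]
tool_rot: [-180.0, -0.0, 84.0]
wrist_force: [-3.6, 3.7, -0.3]
gripper_width: 0.0008
gripper_force: 2.1
t: 4.35
ee_pos: [0.4825, -0.1467, 0.1756]
tool_rot: [-180.0, -0.0, 84.0]
wrist_force: [-4.4, 4.5, 1.1]
gripper_width: 0.0004
gripper_force: 2.2
```

```bash
python3 -m crank '[[[0,0,0],[0,1.5,0],-1],[[0,0,0],[0,3,0],-1],[[0,0,0],[0,3,0],-1]]';python3 -m crank '[[[0,0,0],[0,1.5,0],-1],[[0,0,0],[0,3,0],-1],[[0,0,0],[0,3,0],-1]]'; python3 - <<'E'
from h import *
cv2.imwrite("pics/w2.png",capture("wrist")[:,:,::-1])
E
```

```text
t: 4.65
ee_pos: [0.4854, -0.1468, 0.1756]
tool_rot: [-179.9, -0.1, 84.0]
wrist_force: [-3.7, 4.2, 0.4]
gripper_width: 0.0003
gripper_force: 2.4
t: 4.95
ee_pos: [0.4884, -0.147, 0.1756]
tool_rot: [-179.9, -0.1, 84.0]
wrist_force: [-3.4, 4.7, 0.4]
gripper_width: 0.0002
gripper_force: 2.5
```

View pics/w2.png

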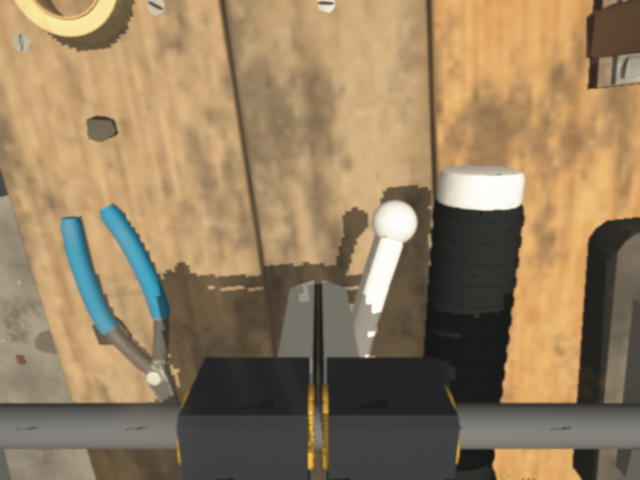

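The wrist view has the ball at (396,222) with its edge about 19 px (≈7 mm) from the grip at 436. That is well past the sound stop, so the far unit has the air. I'll press it fully to its grip.

```bash
python3 -m crank '[[[0,0,0],[0,2,0],-1],[[0,0,0],[0,4,0],-1],[[0,0,0],[0,4,0],-1]]';python3 -m crank '[[[0,0,0],[0,1.5,0],-1],[[0,0,0],[0,3,0],-1],[[0,0,0],[0,3,0],-1]]'
```

```text
t: 5.3
ee_pos: [0.4924, -0.1473, 0.1756]
tool_rot: [-179.9, -0.1, 84.0]
wrist_force: [-3.9, 5.1, 1.0]
gripper_width: 0.0003
gripper_force: 2.7
t: 5.6
ee_pos: [0.4932, -0.1473, 0.1755]
tool_rot: [-179.7, -0.1, 84.0]
wrist_force: [-8.6, 6.7, 5.5]
gripper_width: 0.0005
gripper_force: 4.9
```

```bash
python3 -m crank '[[[0,0,0],[0,1,0],-1],[[0,0,0],[0,2,0],-1],[[0,0,0],[0,2,0],-1],[[0,0,0],[0,2,0],-1]]'; python3 - <<'E'
from h import *
im=capture("wrist")[150:300,320:540]
cv2.imwrite("pics/w3.png",cv2.resize(im,None,fx=2,fy=2)[:,:,::-1])
E
```

```text
t: 6.0
ee_pos: [0.4937, -0.1474, 0.1754]
tool_rot: [-179.5, -0.0, 84.0]
wrist_force: [-12.1, 6.1, 9.0]
gripper_width: 0.0004
gripper_force: 6.5
```

View pics/w3.png

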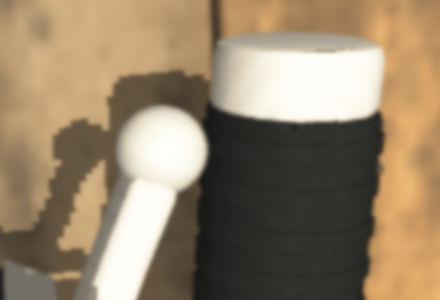

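The ball rests on the grip, and the force rose to 12 N. The far unit is confirmed as the one with air. Letting it out now.

```bash
python3 -m crank '[[[0,0,0],[0,-8,0],-1],[[0,0,0],[0,-16,0],-1],[[0,0,0],[0,-24,0],-1],[[0,0,0],[0,-32,0],-1],[[0,0,0],[0,-42,0],-1],[[0,0,0],[0,-55,0],-1],[[0,0,0],[0,-65,0],-1],[[0,0,0],[0,-65,-5],-1]]'; python3 -m crank '[[[0,0,0],[0,0,-40],-1],[[0,0,0],[0,0,-80],-1],[[0,0,0],[0,0,-110],-1],[[0,0,0],[0,0,-110],-1]]'; python3 - <<'E'
from h import *
togo(*at('N',-.070,.1,.285))
print(proj("wrist",at('F',-.026,.135,.1)[0]))
im=capture("scene")[140:230,290:410]
cv2.imwrite("pics/s4.png",cv2.resize(im,None,fx=3,fy=3)[:,:,::-1])
E
```

```text
t: 6.85
ee_pos: [0.4318, -0.1421, 0.1808]
tool_rot: [-180.0, 0.0, 83.9]
wrist_force: [0.1, -0.2, 0.7]
gripper_width: 0.0001
gripper_force: 0.0
t: 7.25
ee_pos: [0.4359, -0.1425, 0.2949]
tool_rot: [179.4, 0.1, 83.9]
wrist_force: [1.1, -0.3, -1.3]
gripper_width: 0.0003
gripper_force: 0.0
turn [ 0.6  0.1 -8.1] shift mm [363.6 -99.5   8.3]
[377.73384023 182.68798387]
```

View pics/s4.png

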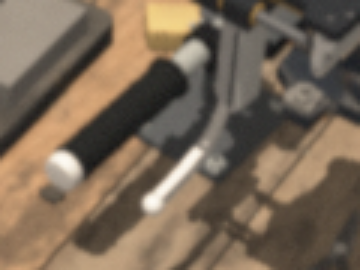

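The far ball is back at (341,207.5), so the lever is out again. Next, the near unit.

```bash
python3 -m crank '[[[0,0,-1],[40,-15,0],-1],[[0,0,-2],[90,-30,0],-1],[[0,0,-4],[139,-45,0],-1],[[0,0,-5],[188,-60,0],-1],[[0,0,-6],[236,-72,0],-1],[[0,0,-7],[284,-84,0],-1],[[0,0,-8],[330,-94,4],-1],[[0,0,-8],[362,-98,8],-1]]'; python3 -m crank '[[[0,0,0],[0,0,0],-1],[[0,0,0],[0,0,0],-1]]'; python3 - <<'E'
from h import *
cv2.imwrite("pics/w5.png",capture("wrist")[:,:,::-1])
print(proj("wrist",at('N',-.028,.135,.1)[0]),sense()['qpos'])
E
```

```text
t: 8.1
ee_pos: [0.3724, 0.2318, 0.282]
tool_rot: [-180.0, -0.1, 92.2]
wrist_force: [0.5, -0.5, 0.2]
gripper_width: 0.0008
gripper_force: 0.0
t: 8.3
ee_pos: [0.3731, 0.2284, 0.2817]
tool_rot: [-179.9, 0.1, 92.1]
wrist_force: [0.1, -0.9, 0.0]
gripper_width: 0.0006
gripper_force: 0.0
[388.83902466 187.3407629 ] [-13.60630833  22.73539103 -28.80820642 120.04781584  16.46331992
  41.10952328 -51.14464001]
```

View pics/w5.png

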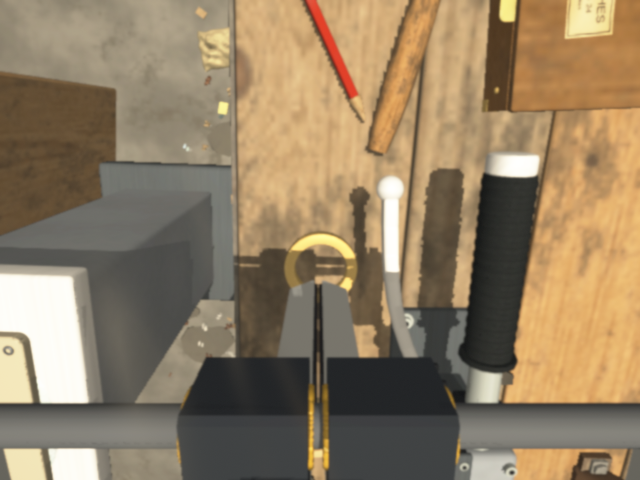

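The ball is at (391,188), matching the prediction, and the way down outside the blade is clear of the ring.

```bash
python3 -m crank '[[[0,0,0],[0,0,40],-1],[[0,0,0],[0,0,80],-1],[[0,0,0],[0,0,106],-1],[[0,0,0],[0,0,106],-1],[[0,0,0],[0,6,106],-1],[[0,0,0],[0,12,106],-1],[[0,0,0],[0,17,106],-1],[[0,0,0],[0,21,106],-1]]';python3 -m crank '[[[0,0,0],[0,3,0],-1],[[0,0,0],[0,6,0],-1],[[0,0,0],[0,9,0],-1],[[0,0,0],[0,11,0],-1],[[0,0,0],[0,11,0],-1]]'
```

```text
t: 9.15
ee_pos: [0.396, 0.229, 0.1778]
tool_rot: [179.9, -0.1, 91.9]
wrist_force: [0.4, 1.3, 0.2]
gripper_width: 0.0002
gripper_force: 0.0
t: 9.65
ee_pos: [0.4053, 0.2297, 0.1766]
tool_rot: [-180.0, -0.0, 92.0]
wrist_force: [-2.1, 0.4, 1.6]
gripper_width: 0.0005
gripper_force: 1.1
```

```bash
python3 -m crank '[[[0,0,0],[0,2,0],-1],[[0,0,0],[0,4,0],-1],[[0,0,0],[0,6,0],-1],[[0,0,0],[0,6,0],-1]]';python3 -m crank '[[[0,0,0],[0,1.5,0],-1],[[0,0,0],[0,3,0],-1],[[0,0,0],[0,3,0],-1]]';python3 -m crank '[[[0,0,0],[0,1,0],-1],[[0,0,0],[0,2,0],-1],[[0,0,0],[0,2,0],-1]]'
```

```text
t: 10.05
ee_pos: [0.4117, 0.2296, 0.1766]
tool_rot: [-180.0, -0.0, 91.9]
wrist_force: [-2.6, 1.5, -1.3]
gripper_width: 0.0002
gripper_force: 1.4
t: 10.35
ee_pos: [0.4147, 0.2297, 0.1766]
tool_rot: [-180.0, -0.0, 91.9]
wrist_force: [-2.9, 1.9, 0.4]
gripper_width: 0.0005
gripper_force: 1.6
t: 10.65
ee_pos: [0.4166, 0.2298, 0.1767]
tool_rot: [180.0, -0.0, 91.9]
wrist_force: [-4.0, 2.5, -0.1]
gripper_width: 0.0005
gripper_force: 1.7
```

```bash
python3 -m crank '[[[0,0,0],[0,1,0],-1],[[0,0,0],[0,2,0],-1],[[0,0,0],[0,2,0],-1]]';python3 -m crank '[[[0,0,0],[0,1,0],-1],[[0,0,0],[0,2,0],-1],[[0,0,0],[0,2,0],-1]]'
```

```text
t: 10.95
ee_pos: [0.4179, 0.23, 0.1767]
tool_rot: [-179.9, 0.0, 92.0]
wrist_force: [-5.3, 3.9, 1.3]
gripper_width: 0.0008
gripper_force: 2.7
t: 11.25
ee_pos: [0.4184, 0.23, 0.1766]
tool_rot: [-179.8, 0.0, 92.0]
wrist_force: [-9.2, 3.0, 3.7]
gripper_width: 0.0002
gripper_force: 4.7
```

```bash
python3 -m crank '[[[0,0,0],[0,1,0],-1],[[0,0,0],[0,2,0],-1],[[0,0,0],[0,3,0],-1],[[0,0,0],[0,3,0],-1],[[0,0,0],[0,3,0],-1]]'; python3 - <<'E'
from h import *
cv2.imwrite("pics/w6.png",capture("wrist")[:,:,::-1])
E
```

```text
t: 11.75
ee_pos: [0.4191, 0.2302, 0.1765]
tool_rot: [-179.6, 0.1, 92.1]
wrist_force: [-14.8, 4.1, 8.5]
gripper_width: 0.0003
gripper_force: 7.7
```

View pics/w6.png

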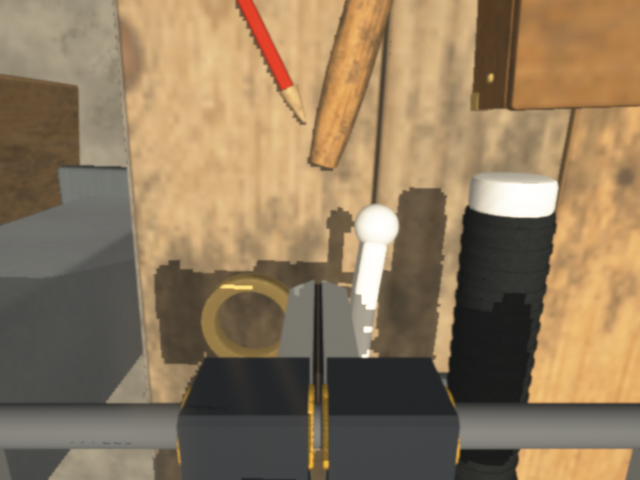

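The ball (377,226) stands about 64 px (≈25 mm) short of the grip, at the solid stop. The press is about 15 N and steady, so I'm handing in.

```bash
python3 -c "
from plant import *
print(sense()['wrist_force'],sense()['t']);print(finish_job())"
```

```text
[-15.46817388   4.72561168   8.54887743] 11.8
the job is handed in; nothing more can be done
None
```

The far unit had the air: its lever went all the way to the grip and was let out again. The near unit is sound, and I handed the job in at 11.8 s while holding its lever at about 15 N against its stop, about 25 mm short of the grip.

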